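Load the bench press behind a catch of unknown state

TASK

Draw the press's carriage right out to its stop, stand the tall flat-topped wooden block from the rack upright in the carriage's pocket, then slide the carriage fully home under the press with the block in it. The carriage may or may not be held by the unmarked flip catch: try it, and if it will not move flip the lever over to its other side. Leave everything else on the bench where it stands.

Things in the scene. Friction and masses are not known exactly. Their poses are not given: they have to be found in the camera images.
- press: grey bench press, fixed. Origin: mid-width of its sliding bed, at table level; x runs across the bed (at zero yaw away from the robot), y along it, z up. Bed: x -65 to 65, y -280 to 180 mm, top 40 mm high. The carriage slides on it along -y, out from under the portal at y = 125; the catch lever stands at y = -245
- ram (a point): centre of the round ram's underside, fixed, 130 mm above the table, under the press's portal: two posts 24 x 44 mm (x, y) at x = +-82, a beam 200 x 50 mm (x, y) from 160 to 206 mm high, on it a handwheel 122 mm across at height 250; the home pocket is below it
- carriage (a joint): how far (m) the steel carriage is drawn out along the press's -y: 0 = fully home under the ram, 0.15 = out at its stop. About 1.5 N of friction; stays where it is left. If held by the catch it stops solid after about 3 mm (pulling harder does not help). The hidden pawl may be fitted either way round: only trying to draw the carriage tells whether it is held
- pull_post (a point): grip point on the carriage's upright steel pull post, 92 mm above the table, axes as the press's. Post 16 mm diameter, rising from the carriage floor (52 mm above the table), with a black cap 24 mm in diameter from 112 to 124 mm above the table. It stands 112 mm from the pocket's centre on the press's -y side
- pocket (a point): centre of the carriage pocket's floor, 52 mm above the table, axes as the press's. 68 mm long in y between two end cheeks (8 thick, 44 wide in x, 70 high); 58 mm wide in x between two lips only 5 mm high, 6 thick, and open above them. The block goes in with its 60 mm side along y, held across its 50 mm side (press x), as the cheeks leave no finger room in y
- catch (a joint): lean (rad) of the catch lever about the press's y axis: it rests by its own weight at +0.45 (leaning to the press's +x) or at -0.45 (leaning to -x). In one of them it holds the home carriage, in the other it frees it; which is which varies. Pushed past upright it falls to the other side; needs under 2 N
- catch_tip (a point): centre of the 20 mm black ball on the end of the catch lever, 85 mm from its pivot; lever rod 10 mm diameter
- catch_pivot (a point): pivot of the catch lever, 30 mm above the table, inside the bed (bed top at 40, two black cheeks beside the rod, up to 54; they end 45 mm from the pivot in x)
- block_mid (a point): centre (half-way up) of the tall flat-topped wooden block, 60 (own x) x 50 (own y) x 75 mm high, about 0.11 to 0.22 kg; it stands upright in one of the three bays of the rack, which one varies
- rack: low plywood rack, fixed; three bays at its y = -60, 0, 60 mm, each 55 mm wide and open at both x ends; floor 8 mm high (64 x 185 mm), partitions 5 thick, 48 long in x, up to 82 mm high. The forms stand with their 60 mm side along its x, so there the block can be taken only across its 60 mm side. Origin: centre of its underside
- dome_form: wooden form beside the block in the rack, footprint 60 x 50 mm, 68 high with a round domed top; leave it. Origin: centre of its underside
- wedge_form: wooden form beside the block in the rack, footprint 60 x 50 mm, about 65 high with a slanting top; leave it. Origin: centre of its underside
- spray_bottle: white spray bottle, 76 mm across, 191 high, spout along its -x; leave it. Origin: centre of its underside
- polish_jar: brown glass jar with steel cap, 64 mm across, 70 high; leave it. Origin: centre of its underside
- steel_plug: low perforated steel dome, 68 mm across, 29 high; leave it. Origin: centre of its underside
- nail_bowl: steel bowl, 90 mm across, 40 high; leave it. Origin: centre of its underside
Not all that is in view belongs to the job. Leave any yellow look-alike of the part that bears block_mid alone.

How it is judged:
By the outcome, as a careful person would: the job done as asked, in the order asked, and still so for the second after the job is handed in, with the robot touching nothing.
It also fails if it takes over 72 s, if anything falls off the work surface, if the arm or the gripper's body presses on something with over 40 N, if the wrist force passes 120 N, or if a joint passes its speed limit or range.

ROBOT

A 7-joint arm with a two-finger parallel gripper is mounted at the origin on the work surface. World frame = base frame: x ahead of the robot, y to its left, z up, the work surface at z = 0. Lengths are in m, angles in degrees, forces in N, time in s.
With the tool pointing down it reaches from about 0.425 to 0.875 m from the base axis. Payload 4.7 kg.
Tool frame: the origin (TCP) lies between the finger pads; the fingertips stand 19 mm ahead of it and the grasp point (between the pads) is the TCP; x points along the fingers, z is the direction in which the jaws open and shut, and the axes are right-handed (so a half turn about x gives the same grasp; the last joint's range is limited). The gripper opens to 87 mm and grips with 3 to 60 N. Pads are 19 mm wide; open, the fingers measure 117 mm over their backs; the gripper's body (75 mm by 190 mm) begins 51 mm behind the grasp point.
Start: joints at [68.646, 18.392, -4.016, 83.108, 1.295, 78.541, -3.26], TCP at [0.245, -0.602, 0.242] pointing down, gripper open.
Joint ranges: [-163.93, 163.93], [-17.29, 119.83], [-79.2, 71.16], [3.27, 140.29], [-89.18, 269.18], [5.43, 117.66], [-154.24, 154.24]. Speed limits (degrees/s): [147.25, 147.25, 180, 180, 180, 180, 180].

INTERFACE

Orientations are given as [roll, pitch, yaw] about the fixed x, y, z axes, in that order (R = Rz(yaw) Ry(pitch) Rx(roll)).
In Python, from cell import monitor, read_camera, camera_model, env, regions_of gives the robot as it stands. The module is installed in compiled form; this text tells all that it offers.
- The arm moves only by the tool step_arm, never from a script. Its argument "deltas" is a list of rows, each a list of 5 numbers: the gripper's target within -1 to 1 (fully open at 1, half-way at 0, shut at -1), then the shift along the tool's x, y, z in m, then the turn about the tool's x in degrees. A call has 1 to 12 rows; each row is the pose to reach, as a shift and turn from the pose commanded when the call began, along the tool's axes at that moment; what a row does not reach only later rows make up. A row lasts 1/8 s, in which the tool goes at most 62.5 mm and 10.7 degrees, less where a joint would pass 70% of its speed; a pose out of reach is approached as far as the arm can. A call with a gripper value outside its range is refused whole. The fingers move at their own pace and stop on an object; "newtons" is the grip in N (left out, the last holds). Time passes only in rows, so rows that repeat a pose let the fingers close. It gives the time, the measured TCP pose, the force and the opening at its end, in the units of the state.
- monitor.get_obs(): the state, without advancing time (a new reading comes with each control period).
- read_camera(name): name is "side" or "top"; returns (picture, depth): 400x640x3 uint8, red, green, blue; 400x640 float32, m along the optical axis (not along the pixel's ray), 0 where there is no reading.
- camera_model(name): a dict with "fx", "fy", "cx", "cy" (pixels), "xyz" and "attitude" of the camera in the world. Camera axes: x right, y down, z forward; pixel columns grow to the right and rows downward; lengths in m; the calibration is good to about 2 mm. A picture is of the moment at which its call begins. camera_model takes no time and is no camera call.
- env.sign_off(): hands the job in, once; it reports no verdict.
Trained networks look in the newest picture that a camera, given by its name, has taken for a name from the list of things; names that differ only in an ending like _2 or _b are one class to them, and where a whole thing is asked for, a point or a joint stands for the part that bears it (a point fixed in the world has none). Each returns a list of dicts, best first, with "p" (0 to 1); they miss things now and then, are a little off and sometimes report something else, mostly with a low value. They report only what shows in the picture. A call takes as long as a camera call. They do not tell look-alikes from the thing itself.
- regions_of(camera, thing): "pixels" (400x640 bool, what is visible of it) and "pixel" ([column, row] in pixels, amid what is visible of it).
The state is a dict: "time_s": time; "qpos": joint angles; "joint_velocities": joint speeds; "effort": joint torques, N m; "tool_pos": TCP position; "tool_rot": TCP orientation; "force": force on the tool from outside, world axes, zero at the start; "wrist_torque": the same for the moment, N m; "grip_width": finger opening in m.
Only numpy, scipy, OpenCV 4.12 (cv2) and the standard library are available. Lean on these libraries where they do the work, as an engineer would, in place of code of your own. Each camera call takes 0.05 s, during which the arm holds its last target. There are 200 camera calls.

## Working session

There is one attempt and no reset: what is moved stays moved. The work goes in short steps, Python scripts to look and compute and a tool call to move; the robot and the scene stay as the last step left them, time stands still between calls to the robot, and variables do not carry over. Pictures are saved under pics/ and viewed, about 8 in all and at most 12, crops included, and the job is handed in when it is done.

Besides the shell and the picture viewer there is one more tool, called as a command line: name --pt "numbers of a row" for each row, then --argument value for the rest. step_arm: Moves the arm, as the interface text tells. Its arguments: {"type":"object","properties":{"deltas":{"type":"array"},"newtons":{"type":"number"}},"required":["deltas"]}

```bash
mkdir -p pics; cat > h.py <<'E'
import numpy as np, cv2
from cell import monitor, read_camera, camera_model, env, regions_of
from scipy.spatial.transform import Rotation as R
def pose(n):
    m=camera_model(n); a=np.array(m["attitude"],float)
    Rm=a if a.shape==(3,3) else R.from_euler('xyz',a,degrees=True).as_matrix()
    return m,Rm,np.array(m["xyz"])
def cloud(n,depth):
    m,Rm,t=pose(n)
    v,u=np.mgrid[:400,:640]
    P=np.stack([(u-m["cx"])/m["fx"]*depth,(v-m["cy"])/m["fy"]*depth,depth],-1)
    return P@Rm.T+t
def save(name,img,s=1):
    cv2.imwrite("pics/"+name,cv2.resize(img[:,:,::-1],None,fx=s,fy=s,interpolation=cv2.INTER_CUBIC))
E
python3 - <<'E'
from h import *
for n in("side","top"):
    print(n,camera_model(n)); im,d=read_camera(n); np.savez(n,im=im,d=d); save(n+"0.png",im)
    W=cloud(n,d)
    for t in["press","pull_post","catch_tip","block_mid","rack","dome_form","wedge_form","pocket","spray_bottle","polish_jar"]:
        for r in regions_of(n,t)[:2]:
            m=r["pixels"]&(d>0); w=W[m]
            print(t,round(r["p"],2),r["pixel"],m.sum(),np.median(w,0).round(3),w.min(0).round(3),w.max(0).round(3)) if m.sum() else print(t,r["p"],"nodepth")
print(monitor.get_obs())
E
```

```text
side {'fx': 483.69309030028, 'fy': 483.69309030028, 'cx': 318.525730111398, 'cy': 188.51030859464626, 'xyz': array([-0.13932267,  0.80087257,  0.92386579]), 'attitude': array([-127.38307477,   -0.57594375, -140.35443464])}
press 0.95 [252.4, 227.3] 9466 [0.549 0.261 0.051] [ 0.465 -0.179 -0.005] [0.891 0.331 0.258]
pull_post 0.76 [230.4, 255.0] 1399 [0.56  0.284 0.052] [0.52  0.121 0.03 ] [0.639 0.331 0.125]
catch_tip 0.56 [395.6, 166.4] 191 [ 0.463 -0.33   0.049] [ 0.453 -0.369  0.011] [ 0.499 -0.302  0.082]
catch_tip 0.52 [330.0, 179.3] 61 [ 0.557 -0.099  0.104] [ 0.544 -0.239 -0.002] [ 0.66  -0.093  0.117]
block_mid 0.68 [407.1, 152.4] 281 [ 0.462 -0.387  0.078] [ 0.453 -0.418  0.012] [ 0.514 -0.363  0.086]
block_mid 0.63 [424.0, 150.6] 533 [ 0.459 -0.481  0.049] [ 0.426 -0.635 -0.005] [ 0.565 -0.401  0.081]
rack 0.84 [380.7, 172.9] 584 [ 0.479 -0.245  0.055] [ 0.452 -0.413 -0.004] [ 0.515 -0.235  0.085]
dome_form 0.65 [396.4, 167.3] 207 [ 0.463 -0.329  0.048] [ 0.453 -0.368  0.009] [ 0.501 -0.293  0.082]
wedge_form 0.71 [382.2, 175.9] 229 [ 0.463 -0.276  0.05 ] [ 0.453 -0.301  0.
[... 1628 characters left out ...]
98 0.444 0.198]
{'time_s': 1.1, 'qpos': array([68.64591504, 18.39326959, -4.01642056, 83.1077668 ,  1.29482568,
       78.54315674, -3.25957977]), 'joint_velocities': array([-0.04520395,  0.02023816, -0.01585163,  0.06156153, -0.04228729,
       -0.0597497 ,  0.00254141]), 'effort': array([-9.37702935e-04, -4.91118872e+01, -4.03676117e-01, -3.12774968e+01,
       -6.36791484e-02,  3.37263651e-02,  3.76131663e-05]), 'tool_pos': array([ 0.24517516, -0.60199126,  0.24156941]), 'tool_rot': array([ -70.06392323,   89.99725657, -137.90034758]), 'force': array([-0.25457431, -0.42280792, -0.51906959]), 'wrist_torque': array([ 0.02667161, -0.03889419,  0.02196875]), 'grip_width': 0.08682087829996592}
```

```bash
python3 - <<'E'
from h import *
a=np.load("top.npz")["im"]; b=np.load("side.npz")["im"]
save("topc.png",a[110:300,130:500],2.1)
A=cv2.resize(b[130:230,310:450],(784,560),interpolation=cv2.INTER_CUBIC); save("rackc.png",A)
save("side1.png",b)
E
```

```text
(no output)
```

View pics/topc.png

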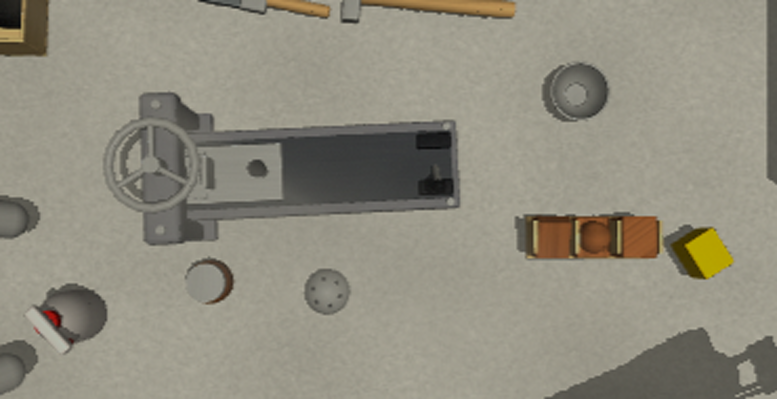

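View pics/rackc.png

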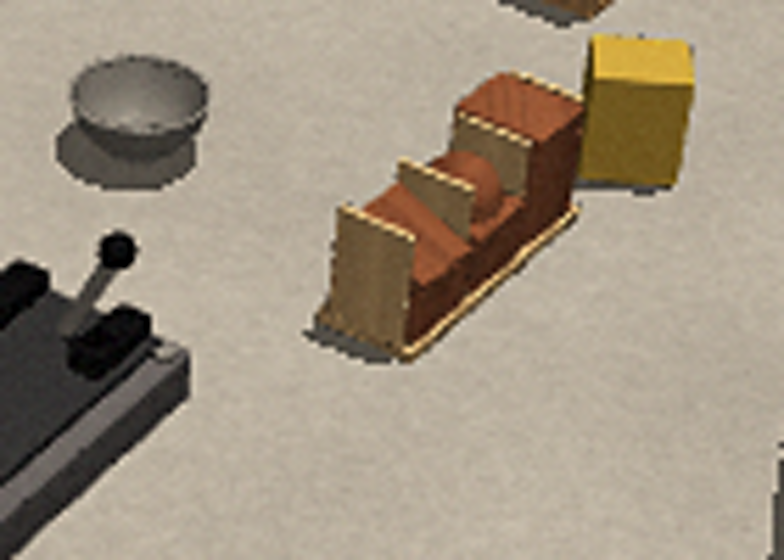

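View pics/side1.png

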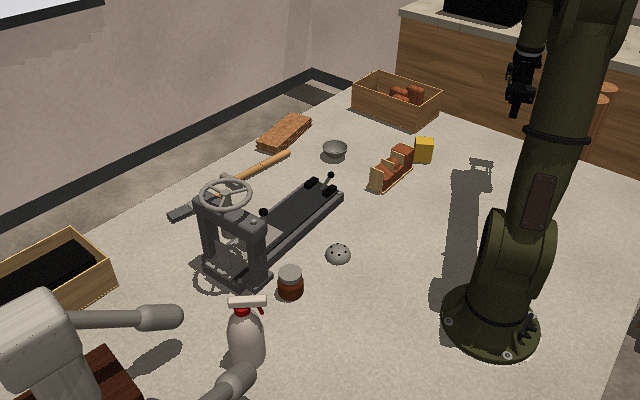

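The rack bays hold wedge (side ≈382,176), dome (≈396,167) and a flat-topped red-brown block (≈407,152). A yellow look-alike stands outside the rack (≈424,150). The wooden flat-topped one in the rack is meant. It is 83 mm high, which is 8 + 75 as given. Next I measure the press axes.

```bash
cat > m.py <<'E'
from h import *
def measure(dt,ds):
    Wt=cloud("top",dt); Ws=cloud("side",ds)
    return Wt,Ws
E
python3 - <<'E'
from h import *
t=np.load("top.npz"); s=np.load("side.npz")
C={}
for n,a in(("top",t),("side",s)):
    d=a["d"]; W=cloud(n,d); C[n]=W
    P=W[d>0]
    def sel(x0,x1,y0,y1,z0,z1): 
        return P[(P[:,0]>x0)&(P[:,0]<x1)&(P[:,1]>y0)&(P[:,1]<y1)&(P[:,2]>z0)&(P[:,2]<z1)]
    tab=sel(.5,.8,-.6,-.45,-.03,.03); print(n,"table z",np.median(tab[:,2]))
    bed=sel(.45,.72,-.16,.13,.03,.05)
    r=cv2.minAreaRect((bed[:,:2]*1000).astype(np.float32)); print(n,"bed",r, len(bed), cv2.boxPoints(r).round(0).tolist())
    # edges lines: per y slice min/max x
    for y in np.arange(-.12,.12,.03):
        q=bed[abs(bed[:,1]-y)<.015]; print(round(y,2),np.percentile(q[:,0],[1,99]).round(4),len(q))
    cap=sel(.52,.63,.03,.12,.108,.13)
    for c in(cap,sel(.5,.65,.0,.12,.118,.13)): print(n,"cap",c.mean(0).round(4) if len(c) else 0,c.min(0) if len(c) else 0,c.max(0) if len(c) else 0,len(c))
    tip=sel(.5,.65,-.14,-.06,.09,.13); print(n,"tip",tip.mean(0).round(4),tip.min(0).round(3),tip.max(0).round(3),len(tip))
    ch=sel(.5,.65,-.16,-.04,.049,.06); print(n,"cheeks",ch.mean(0).round(4),ch.min(0).round(3),ch.max(0).round(3),len(ch))
    bl=sel(.44,.54,-.44,-.358,.079,.089); r=cv2.minAreaRect((bl[:,:2]*1000).astype(np.float32)); print(n,"blocktop",r,np.median(bl[:,2]),len(bl))
    rk=sel(.44,.54,-.435,-.22,.03,.095); r=cv2.minAreaRect((rk[:,:2]*1000).astype(np.float32)); print(n,"rack",r)
    hw=sel(.45,.72,.1,.4,.235,.27); print(n,"wheel",cv2.minEnclosingCircle((hw[:,:2]*1000).astype(np.float32)),np.median(hw[:,2]))
    bm=sel(.42,.72,.1,.4,.198,.214); r=cv2.minAreaRect((bm[:,:2]*1000).astype(np.float32)); print(n,"beam",r)
o=monitor.get_obs(); M=R.from_euler('xyz',o["tool_rot"],degrees=True).as_matrix(); print(M.round(3))
E
```

```text
top table z 0.00012174179989399292
top bed ((584.6834716796875, -0.8519287109375), (130.09869384765625, 267.48297119140625), 3.6776015758514404) 3177 [[511.0, 128.0], [528.0, -138.0], [658.0, -130.0], [641.0, 137.0]]
-0.12 [0.5288 0.654 ] 268
-0.09 [0.5252 0.6536] 263
-0.06 [0.5251 0.6529] 387
-0.03 [0.5237 0.6495] 385
0.0 [0.5209 0.6488] 406
0.03 [0.5201 0.6452] 387
0.06 [0.5169 0.6447] 386
0.09 [0.5162 0.6409] 388
top cap 0 0 0 0
top cap 0 0 0 0
top tip [ 0.5546 -0.1016  0.1127] [ 0.546 -0.109  0.091] [ 0.568 -0.094  0.124] 36
top cheeks [ 0.5979 -0.0976  0.0543] [ 0.546 -0.125  0.049] [ 0.636 -0.063  0.06 ] 181
top blocktop ((487.31640625, -391.0728454589844), (57.23382568359375, 63.52339172363281), 0.8476938009262085) 0.08302013089869098 336
top rack ((486.81011962890625, -331.26397705078125), (58.90822219848633, 183.97377014160156), 0.6949649453163147)
top wheel ((567.1026611328125, 269.38494873046875), 61.07866287231445) 0.25499620024247194
top beam ((567.07763671875, 268.8925476074219), (199.4396209716797, 50.32465744018555), 3.7593581676483154)
side table z -0.000885974781204
[... 424 characters left out ...]
0
side tip [ 0.5521 -0.0987  0.1066] [ 0.544 -0.106  0.092] [ 0.566 -0.093  0.117] 39
side cheeks [ 0.5869 -0.0983  0.053 ] [ 0.543 -0.127  0.049] [ 0.638 -0.069  0.058] 161
side blocktop ((486.8363342285156, -393.6094970703125), (68.36632537841797, 59.275535583496094), 87.15074920654297) 0.0818130593076214 176
side rack ((485.2894592285156, -331.08624267578125), (64.2240982055664, 192.34640502929688), 0.07074641436338425)
side wheel ((565.5358276367188, 269.8022155761719), 61.79075622558594) 0.2530057401028728
side beam ((565.7810668945312, 269.1944580078125), (199.61703491210938, 51.10322952270508), 3.565030097961426)
[[-0.     0.926  0.377]
 [-0.     0.377 -0.926]
 [-1.    -0.     0.   ]]
```

step_arm --pt "0.2 0 0.5905 -0.5793 -71.5" --pt "0.2 0 0.5905 -0.5793 -71.5" --pt "0.2 0 0.5905 -0.5793 -71.5" --pt "0.2 0 0.5905 -0.5793 -71.5" --pt "0.2 0 0.5905 -0.5793 -71.5" --pt "0.2 0 0.5905 -0.5793 -71.5" --pt "0.2 0 0.5905 -0.5793 -71.5" --pt "0.2 0 0.5905 -0.5793 -71.5" --pt "0.2 0 0.5905 -0.5793 -71.5" --pt "0.2 0 0.5905 -0.5793 -71.5" --pt "0.2 0 0.5905 -0.5793 -71.5" --pt "0.2 0 0.5905 -0.5793 -71.5" --newtons 25

```text
time_s: 2.6
tool_pos: [0.5436, 0.0879, 0.242]
tool_rot: [-30.8, 89.9, -27.2]
force: [-0.1, -0.0, 0.5]
grip_width: 0.052
```

```bash
cat > to.py <<'E'
import sys
from h import *
# usage: to.py x y z jawangle -> tool-frame row from the current measured pose
def to(x,y,z,ang):
    o=monitor.get_obs(); M=R.from_euler('xyz',o["tool_rot"],degrees=True).as_matrix()
    d=M.T@(np.array([x,y,z])-o["tool_pos"])
    cur=np.degrees(np.arctan2(M[1,2],M[0,2])); t=-((ang-cur+90)%180-90)
    print("to",(x,y,z,ang),"row",d.round(4),"turn",round(t,2))
if __name__=="__main__":
    o=monitor.get_obs(); print(o["time_s"],o["tool_pos"].round(4),o["tool_rot"].round(2),"q",o["qpos"].round(1),"F",o["force"].round(1),"w",round(o["grip_width"],4))
    a=list(map(float,sys.argv[1:]))
    for i in range(0,len(a),4): to(*a[i:i+4])
E
python3 to.py .5737 .1573 .242 3.65; python3 - <<'E'
from h import *
t=np.load("top.npz");s=np.load("side.npz")
for n,a in(("top",t),("side",s)):
    P=cloud(n,a["d"])[a["d"]>0]
    q=P[(P[:,0]>.545)&(P[:,0]<.605)&(P[:,1]>.125)&(P[:,1]<.195)&(P[:,2]>.105)&(P[:,2]<.135)]
    print(n,cv2.minEnclosingCircle((q[:,:2]*1000).astype(np.float32)),q.mean(0),q[:,2].max(),len(q))
E
```

```text
2.6 [0.5436 0.0879 0.242 ] [-30.76  89.91 -27.15] q [ 29.6  10.2 -46.1  96.1   7.6  76.8 -14.3] F [-0.1 -0.   0.5] w 0.052
to (0.5737, 0.1573, 0.242, 3.65) row [0.     0.0674 0.0344] turn -0.04
top ((575.0193481445312, 152.75035095214844), 11.699837684631348) [0.57457907 0.15252081 0.12332405] 0.1309137952193664 53
side ((572.08154296875, 153.57037353515625), 12.338878631591797) [0.57116068 0.15460694 0.12021652] 0.12531501455996674 67
```

step_arm --pt "0.2 0 0.0646 0.034 0" --pt "0.2 0 0.0646 0.034 0" --pt "0.2 0.04 0.0646 0.034 0" --pt "0.2 0.09 0.0646 0.034 0" --pt "0.2 0.13 0.0646 0.034 0" --pt "0.2 0.15 0.0646 0.034 0" --pt "0.2 0.15 0.0646 0.034 0" --pt "-0.9 0.15 0.0646 0.034 0" --pt "-0.9 0.15 0.0646 0.034 0" --pt "-0.9 0.15 0.0646 0.034 0" --pt "-0.9 0.15 0.0646 0.034 0" --newtons 25

```text
time_s: 3.98
tool_pos: [0.5748, 0.1532, 0.0925]
tool_rot: [8.8, 89.7, 12.5]
force: [5.4, 0.3, -1.1]
grip_width: 0.0229
```

```bash
python3 to.py
```

```text
3.975 [0.5748 0.1532 0.0925] [ 8.83 89.72 12.48] q [ 19.2  24.6 -44.7  99.9  19.2  63.1 -28.1] F [ 5.4  0.3 -1.1] w 0.0229
```

step_arm --pt "-0.9 0 0 0 0" --pt "-0.9 0 0 0 0" --pt "-0.9 0 0 0 0" --pt "-0.9 0 -0.004 0 0" --pt "-0.9 0 -0.008 0 0" --pt "-0.9 0 -0.01 0 0" --pt "-0.9 0 -0.01 0 0"

```text
time_s: 4.85
tool_pos: [0.575, 0.1499, 0.0925]
tool_rot: [55.4, 89.3, 59.3]
force: [7.9, 12.3, -7.2]
grip_width: 0.0229
```

The carriage stops after about 3 mm with 12 N on it, so it is held. I let go and flip the lever, which now leans to -x.

step_arm --pt "-0.9 0 0 0 0" --pt "-0.9 0 0.01 0 0" --pt "-0.9 0 0.012 0 0" --pt "0.2 0 0.01 0 0" --pt "0.2 0 0.01 0 0" --pt "0.2 0 0.01 0 0" --pt "0.2 -0.03 0.01 0 0" --pt "0.2 -0.075 0.01 0 0" --pt "0.2 -0.09 -0.03 -0.01 0" --pt "-1 -0.09 -0.09 -0.03 0" --pt "-1 -0.09 -0.15 -0.05 0" --pt "-1 -0.09 -0.21 -0.072 0"

```text
time_s: 6.35
tool_pos: [0.5148, -0.0699, 0.1816]
tool_rot: [-60.6, 90.0, -56.9]
force: [1.2, -0.6, 0.5]
grip_width: 0.0298
```

```bash
python3 to.py .518 -.102 .105 3.65; python3 - <<'E'
from h import *
for n in("top","side"):
    im,d=read_camera(n); np.savez(n+"1",im=im,d=d); P=cloud(n,d)[d>0]
    q=P[(P[:,0]>.5)&(P[:,0]<.66)&(P[:,1]>-.14)&(P[:,1]<-.06)&(P[:,2]>.09)&(P[:,2]<.125)]
    print(n,q.mean(0) if len(q) else 0,len(q))
    q=P[(P[:,0]>.545)&(P[:,0]<.605)&(P[:,1]>.105)&(P[:,1]<.195)&(P[:,2]>.105)&(P[:,2]<.135)]
    print(n,"cap",cv2.minEnclosingCircle((q[:,:2]*1000).astype(np.float32)) if len(q) else 0,len(q))
E
```

```text
6.35 [ 0.5148 -0.0699  0.1816] [-60.64  89.98 -56.94] q [ 44.6   7.9 -42.5 104.9   5.7  69.4   4. ] F [ 1.2 -0.6  0.5] w 0.0298
to (0.518, -0.102, 0.105, 3.65) row [ 0.0766 -0.0322  0.0011] turn 0.04
top 0 0
top cap ((574.4686279296875, 152.63058471679688), 11.50959587097168) 53
side [ 0.5517334  -0.09825157  0.10750298] 37
side cap ((572.2947387695312, 152.612548828125), 12.12085247039795) 69
```

step_arm --pt "-1 0 -0.03 0 0" --pt "-1 0.03 -0.031 0 0" --pt "-1 0.076 -0.031 0 0" --pt "-1 0.076 -0.031 0.0 0" --pt "-1 0.076 -0.031 0.015 0" --pt "-1 0.076 -0.031 0.03 0" --pt "-1 0.076 -0.031 0.045 0" --pt "-1 0.076 -0.031 0.06 0" --pt "-1 0.076 -0.031 0.075 0" --pt "-1 0.076 -0.031 0.087 0" --pt "-1 0.076 -0.031 0.087 0" --pt "-1 0.076 -0.031 0.04 0"

```text
time_s: 7.95
tool_pos: [0.5595, -0.0957, 0.1054]
tool_rot: [38.4, 89.8, 42.2]
force: [0.0, 0.2, 2.1]
grip_width: 0.0004
```

step_arm --pt "0.2 -0.06 0 0 0" --pt "0.2 -0.08 0.04 0 0" --pt "0.2 -0.08 0.1 0.01 0" --pt "0.2 -0.08 0.16 0.02 0" --pt "0.2 -0.08 0.2 0.025 0" --pt "0.2 -0.08 0.2 0.025 0"

```text
time_s: 8.7
tool_pos: [0.5691, 0.1096, 0.186]
tool_rot: [56.7, 89.9, 60.8]
force: [0.4, -0.2, 0.3]
grip_width: 0.049
```

```bash
python3 to.py .574 .153 .088 3.65; python3 - <<'E'
from h import *
for n in("top","side"):
    im,d=read_camera(n); np.savez(n+"1",im=im,d=d); P=cloud(n,d)[d>0]
    q=P[(P[:,0]>.5)&(P[:,0]<.66)&(P[:,1]>-.14)&(P[:,1]<-.06)&(P[:,2]>.09)&(P[:,2]<.125)]
    print(n,q.mean(0) if len(q) else 0,len(q))
E
```

```text
8.7 [0.5691 0.1096 0.186 ] [56.73 89.85 60.83] q [ 26.6  17.3 -47.3  96.5  13.2  71.9 -19.4] F [ 0.4 -0.2  0.3] w 0.049
to (0.574, 0.153, 0.088, 3.65) row [0.0981 0.0427 0.0079] turn 0.45
top [ 0.62558198 -0.09702184  0.10992997] 43
side [ 0.61797738 -0.09826071  0.09803703] 11
```

The lever is flipped, with the tip now at x ≈ 0.625. I grip the post again.

step_arm --pt "0.2 0 0.043 0.008 0.4" --pt "0.2 0.04 0.043 0.008 0.4" --pt "0.2 0.098 0.043 0.008 0.4" --pt "0.2 0.098 0.043 0.008 0.4" --pt "-0.9 0.098 0.043 0.008 0.4" --pt "-0.9 0.098 0.043 0.008 0.4" --pt "-0.9 0.098 0.043 0.008 0.4" --pt "-0.9 0.098 0.043 0.008 0.4" --pt "-0.9 0.098 0.043 0.008 0.4" --pt "-0.9 0.098 0.035 0.008 0.4" --pt "-0.9 0.098 0.025 0.008 0.4" --pt "-0.9 0.098 0.015 0.008 0.4" --newtons 25

```text
time_s: 10.3
tool_pos: [0.5769, 0.1208, 0.0888]
tool_rot: [51.3, 89.9, 54.6]
force: [-2.5, 2.3, 7.8]
grip_width: 0.0223
```

step_arm --pt "-0.9 0 -0.015 0 0" --pt "-0.9 0 -0.035 0 0" --pt "-0.9 0 -0.055 0 0" --pt "-0.9 0 -0.075 0 0" --pt "-0.9 0 -0.095 0 0" --pt "-0.9 0 -0.11 0 0" --pt "-0.9 0 -0.12 0 0" --pt "-0.9 0 -0.126 0 0" --pt "-0.9 0 -0.13 0 0" --pt "-0.9 0 -0.13 0 0"

```text
time_s: 11.55
tool_pos: [0.5849, -0.0018, 0.0888]
tool_rot: [70.8, 89.4, 74.4]
force: [0.2, 13.9, 4.4]
grip_width: 0.0232
```

```bash
python3 to.py
```

```text
11.55 [ 0.5849 -0.0018  0.0888] [70.81 89.42 74.35] q [ 34.   23.3 -43.4 101.4  17.3  62.1 -11.7] F [ 0.2 13.9  4.4] w 0.0232
```

At the stop (154 mm travel, 14 N back). I release and look.

step_arm --pt "-0.9 0 0.004 0 0" --pt "0.2 0 0.004 0 0" --pt "0.2 0 0.004 0 0" --pt "0.2 0 0.004 0 0" --pt "0.2 -0.04 0.004 0 0" --pt "1 -0.1 0.004 0 0" --pt "1 -0.11 -0.03 -0.02 0" --pt "1 -0.11 -0.08 -0.05 3.2" --pt "1 -0.11 -0.13 -0.08 3.2" --pt "1 -0.11 -0.19 -0.1 3.2" --pt "1 -0.11 -0.25 -0.11 3.2" --pt "1 -0.11 -0.3 -0.12 3.2"

```text
time_s: 13.05
tool_pos: [0.4799, -0.3197, 0.1976]
tool_rot: [-105.0, 89.9, -105.1]
force: [0.1, 0.6, 0.5]
grip_width: 0.0868
```

```bash
cat > look.py <<'E'
from h import *
ex=np.array([np.cos(np.radians(3.65)),np.sin(np.radians(3.65))]); ey=np.array([-ex[1],ex[0]])
O=np.array([.5745,.1443])
def press(n,d):
    W=cloud(n,d); P=W[d>0]; q=P[:,:2]-O
    return np.c_[q@ex,q@ey,P[:,2]]*1000
E
python3 - <<'E'
from look import *
for n in("top","side"):
    im,d=read_camera(n); np.savez(n+"2",im=im,d=d); Q=press(n,d)
    def s(x0,x1,y0,y1,z0,z1): return Q[(Q[:,0]>x0)&(Q[:,0]<x1)&(Q[:,1]>y0)&(Q[:,1]<y1)&(Q[:,2]>z0)&(Q[:,2]<z1)]
    c=s(-40,40,-170,-105,108,130); print(n,"cap",cv2.minEnclosingCircle(c[:,:2].astype(np.float32)) if len(c) else 0,len(c))
    c=s(-40,40,-95,60,112,130)
    print("cheeks: y hist",np.histogram(c[:,1],bins=np.arange(-95,61,5)))
    for lo,hi in((-80,-40),(-10,40)):
        k=c[(c[:,1]>lo)&(c[:,1]<hi)]; 
        if len(k): print(k.mean(0).round(1),k.min(0).round(1),k.max(0).round(1),len(k))
im=np.load("side2.npz")["im"]; save("s2.png",im[150:270,180:420],3)
E
python3 to.py .487 -.391 .2 0.5
```

```text
top cap ((1.1306438446044922, -141.47286987304688), 11.758841514587402) 49
cheeks: y hist (array([ 0,  0,  0,  0, 14, 27,  4,  0,  0,  0,  0,  0,  0,  0,  0,  0,  0,
        0,  0,  7, 25, 13,  0,  0,  0,  0,  0,  0,  0,  0,  0]), array([-95, -90, -85, -80, -75, -70, -65, -60, -55, -50, -45, -40, -35,
       -30, -25, -20, -15, -10,  -5,   0,   5,  10,  15,  20,  25,  30,
        35,  40,  45,  50,  55,  60]))
[ 1.000e-01 -6.830e+01  1.225e+02] [-21.3 -71.9 113.9] [ 22.3 -64.5 129.3] 45
[-1.000e-01  7.800e+00  1.218e+02] [-20.7   4.  114.5] [ 20.5  11.6 127.2] 45
side cap ((0.1261439472436905, -142.89247131347656), 13.299249649047852) 55
cheeks: y hist (array([ 0,  0,  0,  0,  4, 34, 26,  0,  0,  0,  0,  0,  0,  0,  0,  0,  0,
        0,  0,  6, 28, 31,  0,  0,  0,  0,  0,  0,  0,  0,  0]), array([-95, -90, -85, -80, -75, -70, -65, -60, -55, -50, -45, -40, -35,
       -30, -25, -20, -15, -10,  -5,   0,   5,  10,  15,  20,  25,  30,
        35,  40,  45,  50,  55,  60]))
[ -0.4 -66.  118.2] [-21.  -71.9 112. ] [ 21.9 -60.9 124.6] 64
[ -1.1   9.5 118.2] [-22.3   3.5 112.1] [ 22.4  13.9 124.7] 65
13.15 [ 0.4778 -0.3246  0.1967] [-125.47   89.8  -126.07] q [ 61.2  14.  -34.4  96.2   8.4  72.4  24.4] F [-0.  -0.6 -1.4] w 0.087
to (0.487, -0.391, 0.2, 0.5) row [-0.0031 -0.0663  0.0099] turn -1.11
```

View pics/s2.png

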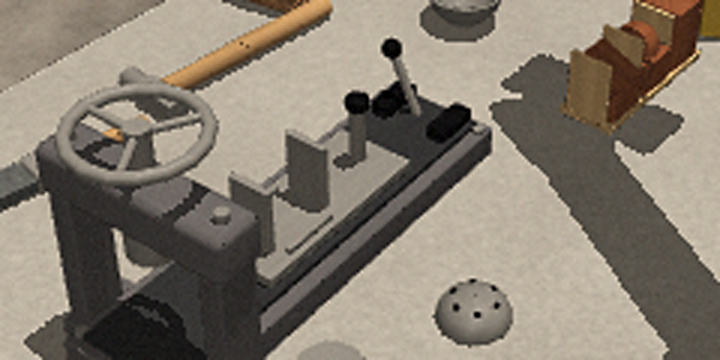

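The picture shows the carriage out at its stop, the pocket open between the two cheeks (crop ≈ 250,210 and 305,170), the post at (357,120) and the lever leaning to +x. The post cap and the cheeks both put the pocket at press y ≈ -29.7 mm. Now I take the block.

step_arm --pt "1 0 -0.06 0.0095 -1.1" --pt "1 0 -0.066 0.0095 -1.1" --pt "1 0.04 -0.066 0.0095 -1.1" --pt "1 0.08 -0.066 0.0095 -1.1" --pt "1 0.12 -0.066 0.0095 -1.1" --pt "1 0.139 -0.066 0.0095 -1.1" --pt "1 0.139 -0.066 0.0095 -1.1" --pt "0.1 0.139 -0.066 0.0095 -1.1" --pt "0.1 0.139 -0.066 0.0095 -1.1" --pt "0.1 0.139 -0.066 0.0095 -1.1" --pt "0.1 0.139 -0.066 0.0095 -1.1" --newtons 25

```text
time_s: 14.52
tool_pos: [0.4905, -0.3828, 0.0594]
tool_rot: [-132.2, 89.9, -131.1]
force: [-3.5, 0.4, 4.1]
grip_width: 0.0601
```

```bash
python3 to.py .45 -.13 .16 0
```

```text
14.525 [ 0.4905 -0.3828  0.0594] [-132.2    89.92 -131.07] q [ 60.3  26.8 -30.9  97.4  15.6  60.1  25.4] F [-3.5  0.4  4.1] w 0.0601
to (0.45, -0.13, 0.16, 0.0) row [-0.1008  0.2534 -0.0356] turn 1.13
```

step_arm --pt "0.1 -0.02 0 0 0" --pt "0.1 -0.06 0 0 0" --pt "0.1 -0.1 0 0 0" --pt "0.1 -0.105 0 0 0" --pt "0.1 -0.105 0.05 -0.01 1.1" --pt "0.1 -0.105 0.11 -0.02 1.1" --pt "0.1 -0.105 0.17 -0.036 1.1" --pt "0.1 -0.105 0.22 -0.036 1.1" --pt "0.1 -0.105 0.25 -0.036 1.1" --pt "0.1 -0.105 0.261 -0.036 1.1" --pt "0.1 -0.105 0.261 -0.036 1.1"

```text
time_s: 15.9
tool_pos: [0.4496, -0.1221, 0.1633]
tool_rot: [-126.4, 90.0, -126.3]
force: [0.2, -0.4, -1.5]
grip_width: 0.0596
```

```bash
python3 to.py .45 -.122 .053 0
```

```text
15.9 [ 0.4496 -0.1221  0.1633] [-126.45   89.97 -126.34] q [ 55.    0.9 -42.9 112.8   0.7  66.6  11.9] F [ 0.2 -0.4 -1.5] w 0.0596
to (0.45, -0.122, 0.053, 0.0) row [0.1103 0.0002 0.0004] turn 0.1
```

step_arm --pt "0.1 0.04 0 0 0" --pt "0.1 0.08 0 0 0" --pt "0.1 0.1 0 0 0" --pt "0.1 0.107 0 0 0" --pt "0.1 0.111 0 0 0" --pt "0.1 0.111 0 0 0" --pt "1 0.111 0 0 0" --pt "1 0.111 0 0 0" --pt "1 0.111 0 0 0" --pt "1 0.08 0 0 0" --pt "1 0.03 0 0 0" --pt "1 0 0 0 0"

```text
time_s: 17.4
tool_pos: [0.4507, -0.1221, 0.166]
tool_rot: [-31.6, 89.8, -31.5]
force: [0.5, -1.3, 0.5]
grip_width: 0.0868
```

step_arm --pt "1 -0.05 0 0 -10" --pt "1 -0.05 -0.04 0 -20" --pt "1 -0.05 -0.1 0 -30" --pt "1 -0.05 -0.1 0 -40" --pt "1 -0.05 -0.1 0 -50" --pt "1 -0.05 -0.1 0 -60" --pt "1 -0.05 -0.1 0 -70" --pt "1 -0.05 -0.1 0 -80" --pt "1 -0.05 -0.1 0 -90"

```text
time_s: 18.52
tool_pos: [0.4499, -0.2219, 0.2137]
tool_rot: [-157.9, 90.0, -67.5]
force: [0.8, 0.6, 0.4]
grip_width: 0.0869
```

```bash
python3 - <<'E'
from h import *
for n in("top","side"):
    im,d=read_camera(n); np.savez(n+"3",im=im,d=d); P=cloud(n,d)[d>0]
    q=P[(P[:,0]>.39)&(P[:,0]<.51)&(P[:,1]>-.2)&(P[:,1]<-.06)]
    t=q[(q[:,2]>.068)&(q[:,2]<.085)]
    if len(t)>5: print(n,cv2.minAreaRect((t[:,:2]*1000).astype(np.float32)),np.median(t[:,2]),len(t))
    b=q[(q[:,2]>.012)&(q[:,2]<.06)]
    if len(b)>5: print("sides",b.min(0),b.max(0),len(b))
save("t3.png",np.load("top3.npz")["im"][150:290,220:500],2.8)
E
python3 to.py .45 -.13 .055 90
```

```text
top ((450.3464050292969, -126.50251770019531), (57.368896484375, 39.6240119934082), 0.5983791947364807) 0.07518660202428129 270
sides [ 0.42327727 -0.1077495   0.01346792] [ 0.47881955 -0.10610225  0.05333119] 18
side ((448.6215515136719, -130.6222686767578), (61.60569763183594, 55.050540924072266), 0.5724528431892395) 0.07352355160663232 254
sides [ 0.41606039 -0.15979177  0.01201963] [ 0.48017659 -0.10248586  0.05999514] 331
18.625 [ 0.4499 -0.2219  0.2137] [-163.81   89.98  -73.72] q [ 62.6   3.3 -40.3 104.8   2.3  72.7 111.7] F [ 0.6 -0.2  0.4] w 0.087
to (0.45, -0.13, 0.055, 90.0) row [ 0.1587 -0.0003  0.092 ] turn 0.09
```

View pics/t3.png

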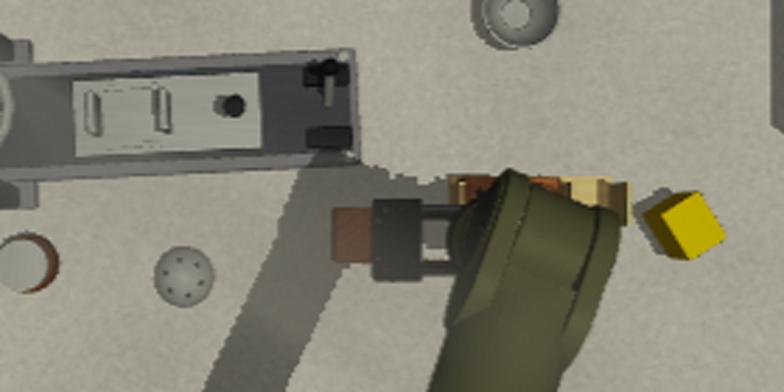

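The block stands upright at crop (352,235), centre ≈ (0.450, -0.130). I regrasp it across its 50 mm side.

step_arm --pt "1 0 0 0.05 0" --pt "1 0 0 0.092 0" --pt "1 0.02 0 0.092 0" --pt "1 0.07 0 0.092 0" --pt "1 0.12 0 0.092 0" --pt "1 0.15 0 0.092 0" --pt "1 0.159 0 0.092 0" --pt "1 0.159 0 0.092 0" --pt "0 0.159 0 0.092 0" --pt "0 0.159 0 0.092 0" --pt "0 0.159 0 0.092 0" --pt "0 0.159 0 0.092 0" --newtons 25

```text
time_s: 20.12
tool_pos: [0.4499, -0.1301, 0.0548]
tool_rot: [-141.7, 90.0, -51.7]
force: [1.5, 0.3, -0.2]
grip_width: 0.055
```

```bash
python3 to.py .5764 .1147 .2 3.65
```

```text
20.125 [ 0.4499 -0.1301  0.0548] [-141.75   89.96  -51.7 ] q [ 55.2  11.2 -45.  118.6   9.8  53.9  95. ] F [ 1.5  0.3 -0.2] w 0.055
to (0.5764, 0.1147, 0.2, 3.65) row [-0.1452 -0.1268  0.2446] turn 86.4
```

step_arm --pt "0 0 0 0 0" --pt "0 0 0 0 0" --pt "0 -0.03 0 0 0" --pt "0 -0.08 0 0 10" --pt "0 -0.13 0 0 20" --pt "0 -0.145 0 0 30" --pt "0 -0.145 -0.02 0.03 40" --pt "0 -0.145 -0.04 0.07 50" --pt "0 -0.145 -0.06 0.11 60" --pt "0 -0.145 -0.08 0.14 70" --pt "0 -0.145 -0.09 0.17 80" --pt "0 -0.145 -0.1 0.195 86.4"

```text
time_s: 21.62
tool_pos: [0.549, 0.0673, 0.1986]
tool_rot: [147.7, 89.9, 151.1]
force: [-0.4, -0.4, -3.3]
grip_width: 0.0501
```

```bash
python3 to.py .5764 .1147 .2 3.65
```

```text
21.625 [0.549  0.0673 0.1986] [147.65  89.86 151.15] q [ 35.6  13.9 -51.5  98.9  11.3  72.7 -15. ] F [-0.4 -0.4 -3.3] w 0.0501
to (0.5764, 0.1147, 0.2, 3.65) row [-0.0014  0.0457  0.0302] turn -0.15
```

step_arm --pt "0 0 0.03 0.02 0" --pt "0 0 0.047 0.03 0" --pt "0 0 0.047 0.03 0" --pt "0 0 0.047 0.03 0" --pt "0 0 0.047 0.03 0"

```text
time_s: 22.25
tool_pos: [0.5762, 0.1125, 0.1993]
tool_rot: [-122.8, 89.9, -119.2]
force: [0.3, -0.1, -1.6]
grip_width: 0.0499
```

```bash
python3 to.py .5764 .1147 .107 3.65; python3 - <<'E'
from look import *
for n in("top","side"):
    im,d=read_camera(n); np.savez(n+"4",im=im,d=d); Q=press(n,d)
    c=Q[(abs(Q[:,0])<50)&(Q[:,1]>-90)&(Q[:,1]<40)&(Q[:,2]>130)&(Q[:,2]<216)]
    b=c[c[:,2]<195]
    print(n,len(b),b.min(0).round(1),b.max(0).round(1),np.percentile(b[:,1],[3,97]).round(1), np.percentile(b[:,0],[3,97]).round(1))
save("s4.png",np.load("side4.npz")["im"][170:290,180:340],4.5)
E
```

```text
22.25 [0.5762 0.1125 0.1993] [-122.77   89.93 -119.21] q [ 29.   19.  -51.5  94.3  15.4  74.2 -21.7] F [ 0.3 -0.1 -1.6] w 0.0499
to (0.5764, 0.1147, 0.107, 3.65) row [0.0923 0.0023 0.0004] turn -0.09
top 5 [  8.9 -61.6 173.6] [ 20.7 -61.3 180. ] [-61.6 -61.3] [ 9.3 20.3]
side 424 [-37.3 -60.5 142.6] [ 24.6   1.7 194.8] [-56.1  -0.8] [-34.3  20.2]
```

View pics/s4.png

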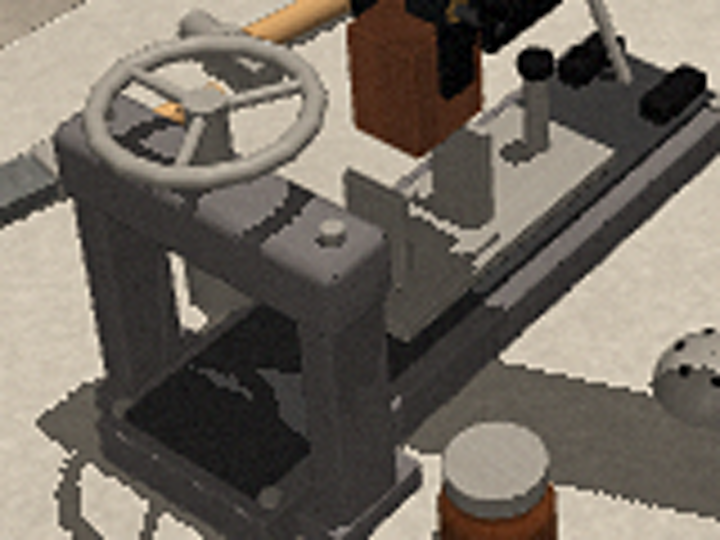

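step_arm --pt "0 0 0.002 0 0" --pt "0 0.01 0.002 0 0" --pt "0 0.025 0.002 0 0" --pt "0 0.04 0.002 0 0" --pt "0 0.05 0.002 0 0" --pt "0 0.06 0.002 0 0" --pt "0 0.067 0.002 0 0" --pt "0 0.067 0.002 0 0"

```text
time_s: 23.35
tool_pos: [0.5761, 0.1159, 0.132]
tool_rot: [-177.6, 89.9, -173.9]
force: [-0.8, 0.2, -2.3]
grip_width: 0.0496
```

step_arm --pt "0 0.008 -0.001 0 0" --pt "0 0.015 -0.001 0 0" --pt "0 0.02 -0.001 0 0" --pt "0 0.024 -0.001 0 0" --pt "0 0.025 -0.001 0 0" --pt "0 0.025 -0.001 0 0"

```text
time_s: 24.1
tool_pos: [0.5765, 0.115, 0.1076]
tool_rot: [-10.4, 90.0, -6.7]
force: [-0.3, 0.6, -2.0]
grip_width: 0.0498
```

step_arm --pt "0 0.001 0 0 0" --pt "0 0.0015 0 0 0" --pt "0.5 0.0015 0 0 0" --pt "0.7 0.0015 0 0 0" --pt "0.7 0.0015 0 0 0" --pt "0.7 -0.02 0 0 0" --pt "0.7 -0.05 0 0 0" --pt "0.7 -0.085 0 0 0" --pt "0.4 -0.085 -0.05 0 0" --pt "0.2 -0.085 -0.112 0.0005 0" --pt "0.2 -0.085 -0.112 0.0005 0"

```text
time_s: 25.48
tool_pos: [0.585, -0.0043, 0.1936]
tool_rot: [-76.5, 89.8, -73.4]
force: [-0.4, 0.6, 0.6]
grip_width: 0.0549
```

```bash
python3 to.py .5836 .003 .088 3.65; python3 - <<'E'
from look import *
for n in("top","side"):
    im,d=read_camera(n); np.savez(n+"5",im=im,d=d); Q=press(n,d)
    c=Q[(abs(Q[:,0])<40)&(Q[:,1]>-61)&(Q[:,1]<2)&(Q[:,2]>100)&(Q[:,2]<145)]
    t=c[c[:,2]>118]; print(n,len(t),"z",np.percentile(t[:,2],[5,50,95]),cv2.minAreaRect(t[:,:2].astype(np.float32)))
save("s5.png",np.load("side5.npz")["im"][170:290,180:340],4.5)
E
```

```text
25.475 [ 0.585  -0.0043  0.1936] [-76.46  89.78 -73.4 ] q [ 38.7  18.2 -49.1  95.1  14.5  73.2 -10.1] F [-0.4  0.6  0.6] w 0.0549
to (0.5836, 0.003, 0.088, 3.65) row [ 0.1056  0.0078 -0.0011] turn -0.59
top 353 z [122.67270397 127.65116651 131.82414173] ((0.49594879150390625, -29.07487678527832), (50.61208724975586, 59.688438415527344), 1.4945812225341797)
side 321 z [120.02093244 125.73456749 128.46264007] ((-1.6824359893798828, -28.763824462890625), (60.7031135559082, 51.618404388427734), 88.8007583618164)
```

View pics/s5.png

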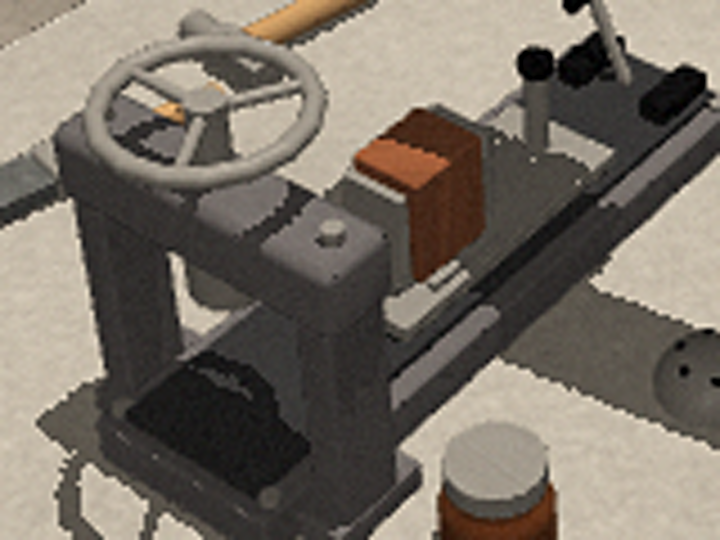

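The block stands upright in the pocket, its top at 127 mm as it must be. I grip the post and slide home.

step_arm --pt "0.2 0 0.006 -0.0007 0" --pt "0.2 0.04 0.006 -0.0007 0" --pt "0.2 0.08 0.006 -0.0007 0" --pt "0.2 0.105 0.006 -0.0007 0" --pt "0.2 0.105 0.006 -0.0007 0" --pt "-0.9 0.105 0.006 -0.0007 0" --pt "-0.9 0.105 0.006 -0.0007 0" --pt "-0.9 0.105 0.006 -0.0007 0" --pt "-0.9 0.105 0.006 -0.0007 0" --pt "-0.9 0.105 0.01 -0.0007 0" --pt "-0.9 0.105 0.016 -0.0007 0" --pt "-0.9 0.105 0.022 -0.0007 0" --newtons 25

```text
time_s: 27.08
tool_pos: [0.5831, 0.0255, 0.0883]
tool_rot: [-4.5, 89.9, -0.8]
force: [5.0, -1.5, 3.6]
grip_width: 0.0224
```

step_arm --pt "-0.9 0 0.01 0 0" --pt "-0.9 0 0.022 0 0" --pt "-0.9 0 0.036 0 0" --pt "-0.9 0 0.05 0 0" --pt "-0.9 0 0.064 0 0" --pt "-0.9 0 0.078 0 0" --pt "-0.9 0 0.09 0 0" --pt "-0.9 0 0.1 0 0" --pt "-0.9 0 0.108 0 0" --pt "-0.9 0 0.113 0 0"

```text
time_s: 28.32
tool_pos: [0.5756, 0.1391, 0.0883]
tool_rot: [6.0, 89.9, 9.7]
force: [4.6, -2.0, 4.3]
grip_width: 0.0226
```

step_arm --pt "-0.9 0 0.004 0 0" --pt "-0.9 0 0.008 0 0" --pt "-0.9 0 0.012 0 0" --pt "-0.9 0 0.015 0 0" --pt "-0.9 0 0.018 0 0" --pt "-0.9 0 0.021 0 0" --pt "-0.9 0 0.021 0 0"

```text
time_s: 29.2
tool_pos: [0.5743, 0.1589, 0.0882]
tool_rot: [-25.8, 89.9, -22.1]
force: [5.4, -2.2, 4.3]
grip_width: 0.0222
```

step_arm --pt "-0.9 0 0.003 0 0" --pt "-0.9 0 0.006 0 0" --pt "-0.9 0 0.009 0 0" --pt "-0.9 0 0.009 0 0"

```text
time_s: 29.7
tool_pos: [0.5743, 0.1588, 0.088]
tool_rot: [-95.0, 89.2, -91.6]
force: [1.6, -19.3, 12.2]
grip_width: 0.0228
```

```bash
python3 to.py
```

```text
29.7 [0.5743 0.1588 0.088 ] [-94.98  89.21 -91.64] q [ 20.5  26.6 -48.1  99.5  22.5  64.3 -31.5] F [  1.6 -19.3  12.2] w 0.0228
```

At the home stop (19 N back, no further movement). I relax, release, lift clear and check.

step_arm --pt "-0.9 0 -0.006 0 0" --pt "-0.9 0 -0.0085 0 0" --pt "0.2 0 -0.0085 0 0" --pt "0.2 0 -0.0085 0 0" --pt "0.2 0 -0.0085 0 0" --pt "0.2 0 -0.0085 0 0" --pt "0.2 -0.04 -0.0085 0 0" --pt "0.2 -0.09 -0.0085 0 0" --pt "0.2 -0.12 -0.05 0 0" --pt "0.2 -0.14 -0.11 -0.03 0" --pt "0.2 -0.14 -0.17 -0.06 0" --pt "0.2 -0.14 -0.23 -0.09 0"

```text
time_s: 31.2
tool_pos: [0.5031, -0.0538, 0.2277]
tool_rot: [-41.4, 90.0, -37.7]
force: [0.6, -0.2, 0.2]
grip_width: 0.0522
```

step_arm --pt "0.2 0 -0.06 0 0" --pt "0.2 0 -0.12 0 0" --pt "0.2 0 -0.12 0 0" --pt "0.2 0 -0.12 0 0"

```text
time_s: 31.7
tool_pos: [0.5116, -0.1713, 0.2272]
tool_rot: [107.2, 89.9, 110.9]
force: [0.3, 0.9, 0.1]
grip_width: 0.0521
```

```bash
python3 - <<'E'
from look import *
for n in("top","side"):
    im,d=read_camera(n); np.savez(n+"6",im=im,d=d); Q=press(n,d)
    c=Q[(abs(Q[:,0])<40)&(Q[:,1]>-30)&(Q[:,1]<50)&(Q[:,2]>108)&(Q[:,2]<130)]
    print(n,"cap",cv2.minEnclosingCircle(c[:,:2].astype(np.float32)) if len(c) else 0,len(c))
    P=cloud(n,d)[d>0]
    for nm in["dome_form","wedge_form","spray_bottle","polish_jar","steel_plug","nail_bowl","rack"]:
        r=regions_of(n,nm)[:1]
        if r: m=r[0]["pixels"]&(d>0); print(nm,round(r[0]["p"],2),np.median(cloud(n,d)[m],0).round(3))
save("s6.png",np.load("side6.npz")["im"][130:330,170:450],2.8)
E
```

```text
top cap ((0.5340085029602051, 8.661171913146973), 11.716846466064453) 50
dome_form 0.46 [ 0.482 -0.34   0.069]
wedge_form 0.27 [0.575 0.143 0.044]
spray_bottle 0.77 [0.366 0.403 0.129]
polish_jar 0.55 [0.414 0.224 0.07 ]
steel_plug 0.68 [0.402 0.058 0.022]
nail_bowl 0.68 [ 0.708 -0.319  0.02 ]
rack 0.76 [ 0.487 -0.405  0.012]
side cap ((-1.3252705335617065, 10.220850944519043), 13.772566795349121) 68
dome_form 0.6 [ 0.462 -0.329  0.047]
wedge_form 0.53 [ 0.462 -0.276  0.049]
spray_bottle 0.75 [ 0.71  -0.329  0.026]
polish_jar 0.64 [0.401 0.242 0.051]
nail_bowl 0.86 [ 0.713 -0.328  0.026]
rack 0.92 [ 0.481 -0.357  0.052]
```

View pics/s6.png

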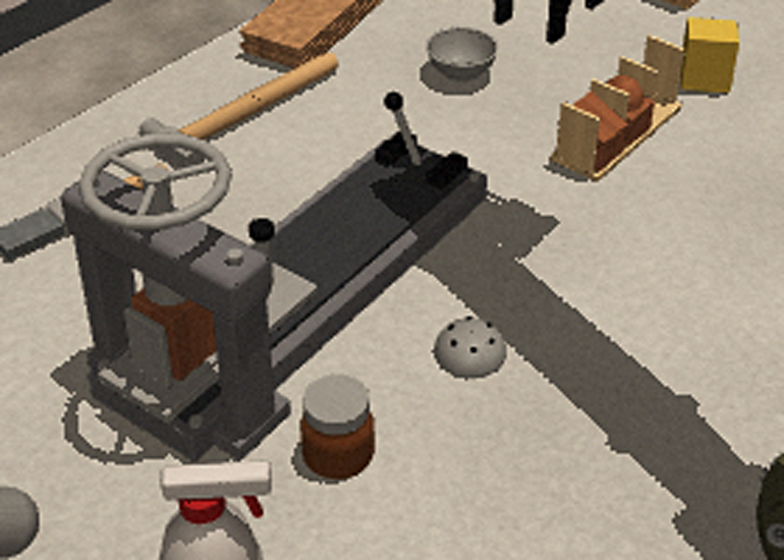

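The block stands under the ram at crop (185,330). The cap is at press y 8.7 mm, against 8.4 at the start, so the carriage is fully home. The other things are where they were.

```bash
python3 -c "
from cell import env; print(env.sign_off())"
```

```text
the job is handed in; nothing more can be done
None
```

The job is done and handed in, at about 32 s on the clock. No verdict is reported.

- **Catch:** the carriage was held, stopping after about 3 mm with 12 N on it. I pushed it back and flipped the lever from -x to +x.
- **Carriage out:** I drew it to its stop, where it resisted with 14 N. The post cap had moved about 150 mm.
- **Block:** I took the flat-topped wooden block from the end bay of the rack. I set it down on clear bench to regrasp it across its 50 mm side, then stood it in the pocket. Its top measured 127 mm above the table, as it should.
- **Carriage home:** I pushed it in until it resisted with 19 N.

**Last checks:**
- The post cap is back within 0.3 mm of its starting position in the top view, and the block is seen upright under the ram.
- The other bench items are in place. The networks gave two wrong late reports (top-view wedge_form, side-view spray_bottle), but the other camera's report and the picture put both where they had been.
- The yellow look-alike was not touched.
- The finger opening on the 16 mm post read about 23 mm, so the pads probably closed on its 24 mm cap. The grip held all the same.

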